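# Index the blue-tagged base foot to the marking head and switch the head on

### The job

In this hire store, tent base feet are marked on an indexing table. Turn the table by its orange knobs until the foot with the blue tab squarely faces the brass pin of the marking head and the table has dropped into its detent there; only then throw the red toggle of the isolator fully over to on, the side of the green dot. Leave the table in its detent, the isolator on, and the loose things on the bench where they are.

Things in the scene. Friction and masses are not known exactly. Their poses are not given: they have to be found in the camera images.
- indexer: Fixed indexing table: blue round base, radius 160, with a blue bed and grey marking head on one side. Origin on the bench, on the turntable's vertical axis; +x points from the axis to the marking head. On it turns an aluminium deck, radius 150, top at height 62, with four feet and two knobs. A small detent block, 46 high, stands at the base's edge 60 degrees counter-clockwise from the head.
- turntable (a joint): Deck angle, rad, counter-clockwise positive seen from above; 0 (or any whole turn) when the blue tab faces the marking pin; at the start between 0.75 and 5.53. Turns both ways with slight friction, more than a full turn from any start. Four sprung detents, at 0, 90, 180 and 270 degrees, each drawing it in from about 4 degrees either side; about 0.8 N m turns it out of one.
- knob_a (a point): Centre of the top of an orange upright knob on the deck, diameter 24, from height 125 to 175 (this point at 175), on a 14 thick steel stem; 100 from the axis, 45 degrees counter-clockwise of the blue tab, between the feet. Fixed to the deck; turns with it.
- knob_b (a point): The same knob on the other side of the axis, 225 degrees counter-clockwise of the blue tab.
- blue_tab (a point): Centre of the outer face of the blue tab, 113 from the axis at height 97; turns with the deck, x outward. Four feet (80 x 80 x 5 steel plates) are bolted on the deck 90 degrees apart, each with an upright tab 45 wide, 6 thick, top at height 117, facing outward. Counter-clockwise from above the tabs are blue, white, dark grey, green.
- mark_point (a point): Fixed point 7 ahead of the brass pin's tip, where the blue tab's face must come: 113 from the axis on the indexer's +x, height 97. The pin and its nose reach from 120 to 192 from the axis, top at height 114; the grey head behind runs from 190 to 275, 80 wide, 113 high, with a green lamp on top to 125.
- isolator_box: Fixed grey isolator box 90 (x) x 80 (y) x 55 high with a yellow top plate. Origin under its centre on the bench. Red dot (off) on its -x side, green dot (on) on its +x side, both towards -y. It stands left or right of the indexing table.
- isolator (a joint): Angle of the red toggle, rad: 0 off (leaning 0.55 rad to the box's -x, red dot), 1.10 on (leaning 0.55 rad to the box's +x, green dot). Hinged about the box's y axis, 56 above the bench over the box's centre; weighted, so it falls over centre at 0.55 and rests at either end; about 1 N at the tip moves it.
- isolator_tip (a point): Centre of the toggle's red cross bar (diameter 16, 44 long along the box's y), 70 from the hinge, on a 10 thick steel stem. Height about 116 when off or on.
- socket_box: Fixed white box 90 x 80 x 55 with a blue round socket on top (68 high in all); stands on the other side of the indexing table from the isolator. Not used.
- tape_blue: Loose bystander, leave alone: blue tape roll, outer diameter 104, 48 high. Origin under its centre.
- tape_yellow: Loose bystander, leave alone: yellow tape roll, outer diameter 104, 48 high. Origin under its centre.
- spare_foot: Loose bystander, leave alone: a spare foot, 80 x 80 plate with a dark grey tab, 55 high. Origin under its centre.
- paint_can: Loose bystander, leave alone: can, diameter 70, 100 high. Origin under its centre.
- wrench: Loose bystander, leave alone: wrench lying flat along its x, about 200 long. Origin under its middle.
- hammer: Loose bystander, leave alone: hammer lying along its x, about 300 long. Origin under its middle.
- wedge: Loose bystander, leave alone: wooden packing block 80 x 45 x 22. Origin under its centre.

How it is judged:
On the way, in this order (a step that is already met when the one before it is completed fails the run):
1. the blue tab faces the marking pin, the turntable at rest in its detent, the isolator still off (horizontal distance between blue_tab and mark_point below 0.006 m and velocity of joint turntable between -0.1 and 0.1 rad/s and value of joint isolator below 0.3 rad), for 0.3 s.
2. the isolator is thrown fully on with the blue tab still at the pin (horizontal distance between blue_tab and mark_point below 0.006 m and value of joint isolator above 0.95 rad), for 0.2 s.
At the end, for the whole second after the job is handed in: The centre of the blue tab's face is within 6 mm horizontally of the marking point (about 3 degrees), the turntable is at rest, and the isolator toggle stands fully on (joint above 0.95 of 1.10 rad) (all of step 2 and velocity of joint turntable between -0.1 and 0.1 rad/s); the robot touches nothing.
It fails at once if the isolator is switched on while the blue tab is more than 12 mm from the marking point (value of joint isolator above 0.6 rad and not (horizontal distance between blue_tab and mark_point below 0.012 m)).
It fails at once if a loose thing on the bench is shifted by more than 40 mm (distance of any of tape_blue, tape_yellow, spare_foot, paint_can, wrench, hammer, wedge from where it was at the start of the episode above 0.04 m).
It also fails if it takes over 64 s, if anything falls off the work surface, if the arm or the gripper's body presses on something with over 40 N, if the wrist force passes 120 N, or if a joint passes its speed limit or range.

### The arm

A 6-joint arm with a two-finger parallel gripper is mounted at the origin on the work surface. World frame = base frame: x ahead of the robot, y to its left, z up, the work surface at z = 0. Lengths are in m, angles in rad, forces in N, time in s.
With the tool pointing down it reaches from about 0.3 to 0.875 m from the base axis. Payload 4.2 kg.
Tool frame: the origin (TCP) lies midway between the tips of the shut fingers; the grasp point (between the pads) lies 19 mm behind it; z points along the fingers, x is the direction in which the jaws open and shut, and the axes are right-handed (so a half turn about z gives the same grasp; the last joint's range is limited). The gripper opens to 85 mm and grips with 20 to 120 N. Pads are 22 mm wide; open, the fingers measure 114 mm over their backs; the gripper's body (76 mm by 85 mm) begins 54 mm behind the grasp point. The pads swing forward as they close: fully open they stand 13 mm farther back than shut.
Start: joints at [-1.277, 0.32, 1.565, -0, 1.257, -0.02], TCP at [0.177, -0.547, 0.231] pointing down, gripper open.
Joint ranges: [-3.11, 3.11], [-0.84, 2.01], [0.21, 2.61], [-1.34, 4.49], [0.05, 2.63], [-2.56, 2.56]. Speed limits (rad/s): [2.57, 2.57, 3.14, 3.14, 3.14, 3.14].

### API

Orientations are given as a unit quaternion [x, y, z, w].
In Python, from bench import ctrl, optics, sign_off gives the robot as it stands.
- The arm moves only by the tool jog_arm, never from a script. Its argument "motion" is a list of rows, each an object of numbers: "rx", "ry", "rz": the turn, a rotation vector about the world's x, y, z in degrees; "tx", "ty", "tz": the shift along the world's x, y, z in mm; "fingers": the closure in counts, from 0 (fully open) to 255 (shut). In form: [{"rx": .., "ry": .., "rz": .., "tx": .., "ty": .., "tz": .., "fingers": ..}, ...]. A call has 1 to 20 rows; each row shifts and turns the commanded pose from where the row before left it; what a row does not reach is not made up. A row lasts 1/8 s, in which the tool goes at most 62.5 mm and 10.7 degrees, less where a joint would pass 70% of its speed; a pose out of reach is approached as far as the arm can. A call with a gripper value outside its range is refused whole. The fingers move at their own pace and stop on an object; "newtons" is the grip in N (left out, the last holds). Time passes only in rows, so rows that do not move let the fingers close. It gives the time, the measured TCP pose, the force and the opening at its end, in the units of the state.
- ctrl.get_state(): the state, without advancing time (a new reading comes with each control period).
- optics.read_camera(name): name is "scene" or "top" or "wrist"; returns a dict with "pixels" (480x640x3 uint8, red, green, blue), "fx", "fy", "cx", "cy" (pixels), "dist_coeffs" ([k1, k2, p1, p2, k3] as OpenCV has them; the pictures are not rectified), "position" and "orientation" of the camera in the world. Camera axes: x right, y up, looking along -z (the intrinsics and any distortion apply to the point x, -y, -z); pixel columns grow to the right and rows downward; lengths in m; the calibration is good to about 2 mm. A picture is of the moment at which its call begins. There is no depth.
- sign_off(): hands the job in, once; it reports no verdict.
The state is a dict: "clock": time; "joint_pos": joint angles; "joint_velocities": joint speeds; "joint_efforts": joint torques, N m; "position": TCP position; "tool_rot": TCP orientation; "wrist_force": force on the tool from outside, world axes, zero at the start; "ft_torque": the same for the moment, N m; "opening": finger opening in m.
Only numpy, scipy, OpenCV 4.12 (cv2) and the standard library are available. Lean on these libraries where they do the work, as an engineer would, in place of code of your own. Each camera call takes 0.05 s, during which the arm holds its last target. There are 200 camera calls.

## Working session

There is one attempt and no reset: what is moved stays moved. The work goes in short steps, Python scripts to look and compute and a tool call to move; the robot and the scene stay as the last step left them, time stands still between calls to the robot, and variables do not carry over. Pictures are saved under pics/ and viewed, about 8 in all and at most 12, crops included, and the job is handed in when it is done.

Besides the shell and the picture viewer there is one more tool, called after "Call:" as a command line: name --argument value ..., lists and objects as JSON in quotes. jog_arm: Moves the arm, as the interface text tells. Its arguments: {"type":"object","properties":{"motion":{"type":"array","items":{"type":"object","properties":{"rx":{"type":"number"},"ry":{"type":"number"},"rz":{"type":"number"},"tx":{"type":"number"},"ty":{"type":"number"},"tz":{"type":"number"},"fingers":{"type":"number"}}}},"newtons":{"type":"number"}},"required":["motion"]}

```bash
mkdir -p pics; cat > h.py <<'E'
import numpy as np, cv2, pickle
from bench import ctrl, optics, sign_off
from scipy.spatial.transform import Rotation as R
def snap(name,fn):
    c=optics.read_camera(name); cv2.imwrite('pics/'+fn+'.png',c['pixels'][:,:,::-1]); pickle.dump(c,open('pics/'+fn+'.pkl','wb')); return c
def load(fn): return pickle.load(open('pics/'+fn+'.pkl','rb'))
def K(c): return np.array([[c['fx'],0,c['cx']],[0,c['fy'],c['cy']],[0,0,1.]])
def ray(c,uv):
    p=cv2.undistortPoints(np.array([[uv]],float),K(c),np.array(c['dist_coeffs'],float))[0,0]
    d=R.from_quat(c['orientation']).apply([p[0],-p[1],-1]); return np.array(c['position']),d/np.linalg.norm(d)
def atz(c,uv,z):
    o,d=ray(c,uv); return o+d*(z-o[2])/d[2]
def tri(c1,u1,c2,u2):
    a,d=ray(c1,u1);b,e=ray(c2,u2); s=np.linalg.lstsq(np.c_[d,-e],b-a,rcond=None)[0]
    p,q=a+s[0]*d,b+s[1]*e; return (p+q)/2,np.linalg.norm(p-q)
def proj(c,P):
    q=R.from_quat(c['orientation']).inv().apply(np.atleast_2d(P)-np.array(c['position'])); q=q*[1,-1,-1]
    return cv2.projectPoints(q,np.zeros(3),np.zeros(3),K(c),np.array(c['dist_coeffs'],float))[0][:,0]
E
python3 - <<'E'
from h import *
for n in('top','scene'):
    c=snap(n,n+'0'); print(n,c['position'],c['orientation'],c['fx'])
s=ctrl.get_state(); print(s)
E
```

```text
top [0.30276365 0.03841291 1.24412452] [ 0.06455651 -0.06280508 -0.69664765  0.71173733] 515.407612832896
scene [ 1.09787069 -1.03862142  0.93766597] [0.45700475 0.12041563 0.21362992 0.85499064] 502.97497113082
{'clock': 0.1, 'joint_pos': array([-1.27701766e+00,  3.20232579e-01,  1.56553786e+00,  9.63749672e-06,
        1.25744102e+00, -2.00409448e-02]), 'joint_velocities': array([ 0.00084434, -0.00139309, -0.00289975,  0.00065618,  0.00068245,
        0.00093412]), 'joint_efforts': array([-7.45373836e-04, -4.16409445e+01, -2.34704626e+01, -1.29458399e-04,
        4.91850340e-03, -2.19688809e-05]), 'position': array([ 0.17735551, -0.54651201,  0.23057115]), 'tool_rot': array([ 8.08916021e-01, -5.87923647e-01, -6.42300005e-04, -4.92540786e-04]), 'wrist_force': array([0.75037926, 0.30388921, 0.21931932]), 'ft_torque': array([0.03095663, 0.04450677, 0.00197945]), 'opening': 0.08529207776921273}
```

View pics/top0.png

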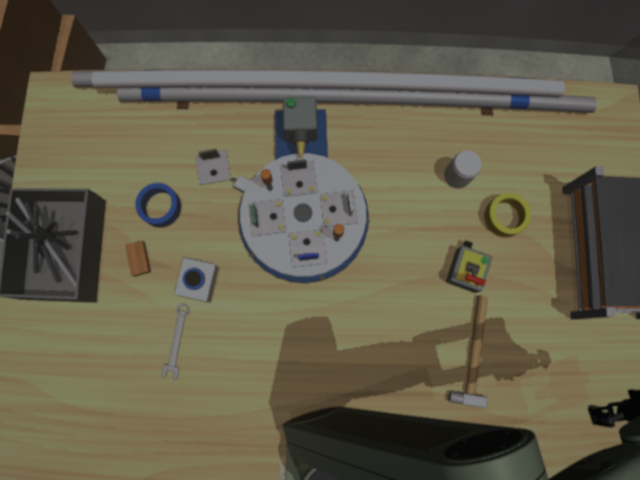

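View pics/scene0.png

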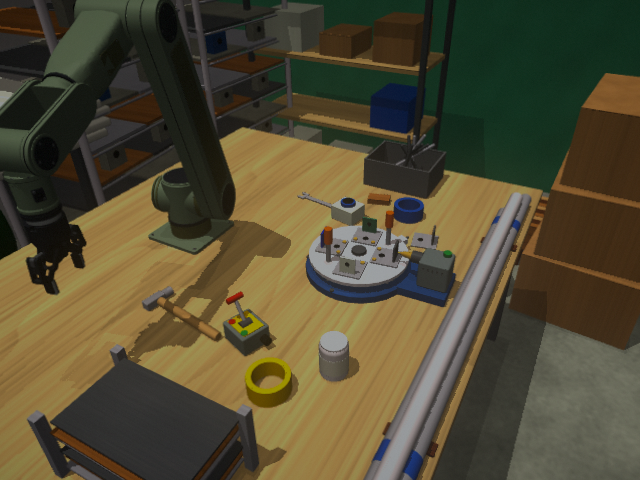

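The top view shows the dark-grey tab at the pin (297,165) and the blue tab opposite at (308,257). The knobs are at (266,175) and (338,231), and the isolator at (472,268) with its red bar at (476,281). The scene view shows the knobs at (389,215) and (328,235), and the red bar at (235,298). I'll enlarge these areas.

```bash
python3 - <<'E'
import cv2,numpy as np
t=cv2.imread('pics/top0.png');s=cv2.imread('pics/scene0.png')
def cr(im,x,y,w,h,k): 
    o=cv2.resize(im[y:y+h,x:x+w],None,fx=k,fy=k,interpolation=cv2.INTER_CUBIC); return cv2.convertScaleAbs(o,alpha=1.5)
a=cr(t,230,80,150,210,2.5)   # 375x525
b=cr(t,440,230,70,70,6) # 420
c=cr(s,300,200,160,110,2.6) # 416x286
d=cr(s,210,280,70,75,4) #280x300
o=np.zeros((600,800,3),np.uint8)
o[:525,:375]=a; o[:300,380:680]=cv2.resize(b,(300,300)); o[300:586,380:796]=c
cv2.imwrite('pics/c1.png',o)
def mask(im,lo,hi,n):
    h=cv2.cvtColor(im,cv2.COLOR_BGR2HSV); m=cv2.inRange(h,lo,hi); N,l,st,ce=cv2.connectedComponentsWithStats(m)
    for i in range(1,N):
        if st[i,4]>12: print(n,st[i],ce[i].round(1))
x=t.copy()
for n,im in(('top',t),('scene',s)):
    mask(im,(6,180,80),(14,255,255),n+' orange'); mask(im,(0,190,80),(4,255,255),n+' red'); mask(im,(105,150,60),(128,255,255),n+' blue')
    mask(im,(50,120,60),(75,255,255),n+' green'); mask(im,(24,180,100),(34,255,255),n+' yellow')
E
```

```text
top red [471 280  13   4  22] [478.4 281.7]
top blue [142  88  16   9 119] [149.6  92.1]
top blue [512  96  16  11 163] [519.8 100.8]
top blue [137 185  39  39 332] [155.6 204. ]
top blue [300 254  17   4  28] [307.5 255.7]
top green [287  99   8   7  44] [290.5 102. ]
top green [482 258   5   6  18] [483.9 260.3]
scene orange [ 0  7 16  4 17] [7.1 8.2]
scene orange [ 0 26 43  8 83] [20.6 29.3]
scene orange [368 194  22   7 109] [379.3 196.8]
scene orange [539 202   8   5  21] [542.6 204.1]
scene orange [385 211   9  17 106] [388.5 218.6]
scene orange [535 212   9   5  26] [539.3 214.3]
scene orange [530 223   8   5  24] [533.7 224.7]
scene orange [324 227   8  18 112] [327.  234.8]
scene orange [ 53 430  89  50 688] [ 95.7 455.8]
scene red [227 292  15   9  44] [233.9 296.4]
scene red [229 320   5   4  13] [230.8 321.5]
scene blue [341 199  14   6  22] [347.5 202.4]
scene blue [394 198  29  15 164] [408.7 204.8]
scene blue [493 216   6   7  23] [495.6 219.3]
scene blue [512 220   8  10  46] [515.8 224.2]
scene blue [411 263   7   8  40] [414.  266.2]
scene blue [397 277  46  22 234] [417.6 288.2]
scene blue [334 290  25   7  58] [345.2 293.4]
scene blue [374 440  16  20 134] [381.4 449.8]
scene blue [404 451  18  29 292] [413.2 464.7]
scene green [444 250   8   6  35] [447.5 252.7]
scene green [241 331   6   4  22] [243.5 332.5]
scene yellow [231 313  33  22 280] [247.3 324.1]
scene yellow [245 357  46  37 668] [267.5 375.4]
```

View pics/c1.png

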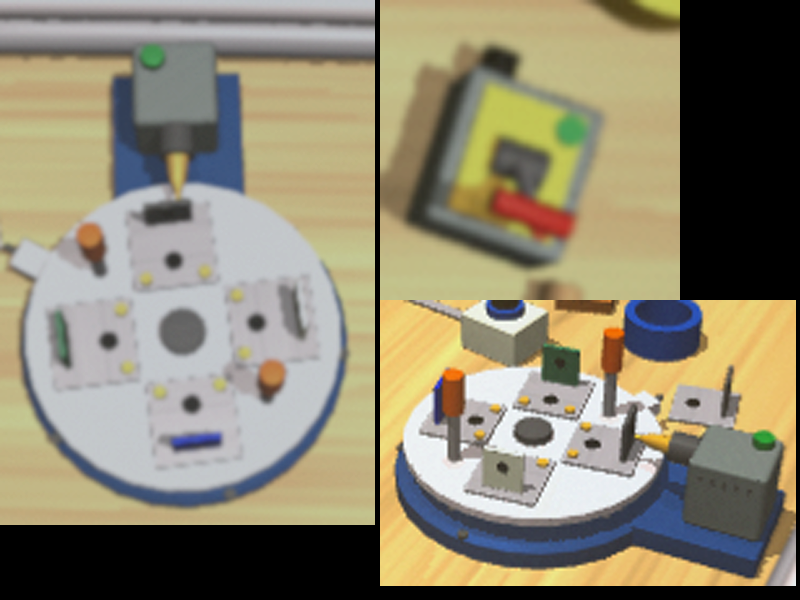

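```bash
python3 - <<'E'
from h import *
from scipy.optimize import least_squares
t,s=load('top0'),load('scene0')
T=lambda x,y:(230+x/2.5,80+y/2.5); S=lambda x,y:(300+(x-380)/2.6,200+(y-300)/2.6); B=lambda x,y:(440+(x-380)/4.286,230+y/4.286)
for n,a,b in(('knobA',T(273,367),S(455,373)),('knobB',T(91,230),S(613,332)),('pintip',T(178,195),S(635,436)),('hub',T(182,332),S(533,431)),('lamp',T(152,55),S(764,438)),
  ('bar',B(535,213),(234.3,297)),('green',B(571,129),(243.5,332.5)),('barL',B(496,200),(228.5,300.5)),('barR',B(574,227),(241,293))):
    p,e=tri(t,a,s,b); print(n,p.round(4),round(e,4))
obs=[]
def res(v,full=False):
    x,y,yaw,th=v; r=[]
    def P(rad,ang,z): return [x+rad*np.cos(ang),y+rad*np.sin(ang),z]
    L=[(P(.1,yaw+th+np.pi/4,.175),T(273,367),S(455,373)),(P(.1,yaw+th+5*np.pi/4,.175),T(91,230),S(613,332)),(P(.12,yaw,.097),T(178,195),S(635,436)),(P(.11,yaw+th,.117),T(197,437),None)]
    for p,a,b in L:
        r+=list(proj(t,p)[0]-a)
        if b: r+=list(proj(s,p)[0]-b)
    return np.array(r)
f=least_squares(res,[.55,.06,0,3.1],loss='soft_l1'); print(f.x,np.degrees(f.x[2:]),res(f.x).round(1))
E
```

```text
knobA [ 0.5346 -0.006   0.1739] 0.0007
knobB [0.6522 0.153  0.1729] 0.0019
pintip [0.7132 0.081  0.0953] 0.0026
hub [0.5906 0.0758 0.0641] 0.0016
lamp [0.8453 0.1092 0.1184] 0.0004
bar [ 0.4337 -0.3145  0.118 ] 0.001
green [ 0.4864 -0.356   0.0576] 0.0016
barL [ 0.4298 -0.3091  0.1022] 0.0311
barR [ 0.4382 -0.3186  0.1354] 0.035
[0.59294291 0.07355104 0.06022487 3.22744383] [  3.45063086 184.9189098 ] [ 0.3  0.4 -0.7 -0.3 -0.2 -0.1  0.6 -0.8  0.3  0.4  0.3 -0.6  0.2 -1.1]
```

Axis is about (0.593, 0.074), head heading 3.5° and deck about 185°. The measured heights match the text. I'll move above knob A at (0.535, -0.006) with the jaws tangential.

Call:
jog_arm --motion '[{"tx":25.5,"ty":38.6,"rz":2.5},{"tx":25.5,"ty":38.6,"rz":2.5},{"tx":25.5,"ty":38.6,"rz":2.5},{"tx":25.5,"ty":38.6,"rz":2.5},{"tx":25.5,"ty":38.6,"rz":2.5},{"tx":25.5,"ty":38.6,"rz":2.5},{"tx":25.5,"ty":38.6,"rz":2.5},{"tx":25.5,"ty":38.6,"rz":2.5},{"tx":25.5,"ty":38.6,"rz":2.5},{"tx":25.5,"ty":38.6,"rz":2.5},{"tx":25.5,"ty":38.6,"rz":2.5},{"tx":25.5,"ty":38.6,"rz":2.5},{"tx":25.5,"ty":38.6,"rz":2.5},{"tx":25.5,"ty":38.6,"rz":2.5},{}]'

```text
schema error: expected keys rx, ry, rz, tx, ty, tz, fingers
```

```bash
python3 - <<'E'
from h import *
c=snap('wrist','w1'); print(c['position'],c['orientation'])
st=ctrl.get_state(); print(st['clock'],st['position'],st['tool_rot'],st['joint_pos'])
print('pred knobA',proj(c,[.5333,-.0067,.175]),'hub',proj(c,[.593,.0735,.064]),'bluetab top',proj(c,[.593+.11*np.cos(np.radians(188.4)),.0735+.11*np.sin(np.radians(188.4)),.117]),'pin',proj(c,[.7127,.0807,.097]))
E
```

```text
[ 0.25065165 -0.5227218   0.37247103] [-0.121804    0.0905445  -0.58134193  0.79937916]
0.15 [ 0.17739571 -0.54656833  0.23066196] [ 8.08908743e-01 -5.87933802e-01 -5.55736980e-04 -4.25222040e-04] [-1.27697760e+00  3.20170217e-01  1.56539621e+00  6.84293846e-06
  1.25742573e+00 -1.99750400e-02]
pred knobA [[2700.35112074 3006.20884582]] hub [[-309.2622375  -542.93308784]] bluetab top [[-387.2290144 -431.2690239]] pin [[2739.79816171 4061.86868241]]
```

View pics/w1.png

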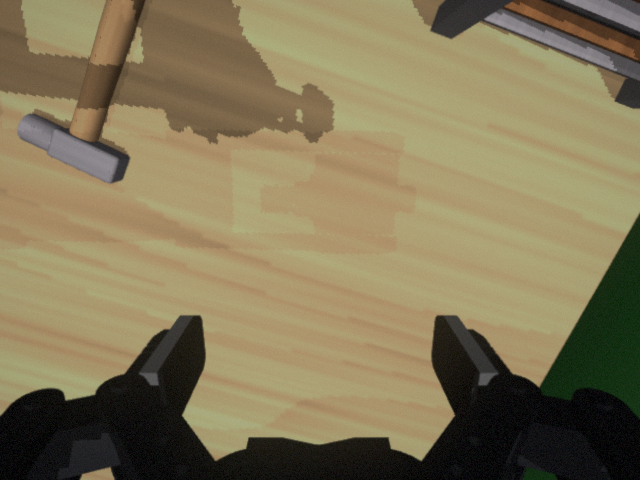

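The call was refused because every row needs all the keys. That picture only shows the start pose, with the hammer head at (75,150). I'm resending.

Call:
jog_arm --motion '[{"rx":0,"ry":0,"rz":2.5,"tx":25.5,"ty":38.6,"tz":0,"fingers":0},{"rx":0,"ry":0,"rz":2.5,"tx":25.5,"ty":38.6,"tz":0,"fingers":0},{"rx":0,"ry":0,"rz":2.5,"tx":25.5,"ty":38.6,"tz":0,"fingers":0},{"rx":0,"ry":0,"rz":2.5,"tx":25.5,"ty":38.6,"tz":0,"fingers":0},{"rx":0,"ry":0,"rz":2.5,"tx":25.5,"ty":38.6,"tz":0,"fingers":0},{"rx":0,"ry":0,"rz":2.5,"tx":25.5,"ty":38.6,"tz":0,"fingers":0},{"rx":0,"ry":0,"rz":2.5,"tx":25.5,"ty":38.6,"tz":0,"fingers":0},{"rx":0,"ry":0,"rz":2.5,"tx":25.5,"ty":38.6,"tz":0,"fingers":0},{"rx":0,"ry":0,"rz":2.5,"tx":25.5,"ty":38.6,"tz":0,"fingers":0},{"rx":0,"ry":0,"rz":2.5,"tx":25.5,"ty":38.6,"tz":0,"fingers":0},{"rx":0,"ry":0,"rz":2.5,"tx":25.5,"ty":38.6,"tz":0,"fingers":0},{"rx":0,"ry":0,"rz":2.5,"tx":25.5,"ty":38.6,"tz":0,"fingers":0},{"rx":0,"ry":0,"rz":2.5,"tx":25.5,"ty":38.6,"tz":0,"fingers":0},{"rx":0,"ry":0,"rz":2.5,"tx":25.5,"ty":38.6,"tz":0,"fingers":0},{"rx":0,"ry":0,"rz":0,"tx":0,"ty":0,"tz":0,"fingers":0}]'

```text
clock: 2.02
position: [0.5356, -0.0043, 0.2307]
tool_rot: [0.949, -0.316, -0.0, -0.0]
wrist_force: [-0.7, -0.9, -0.3]
opening: 0.0856
```

```bash
python3 - <<'E'
from h import *
c=snap('wrist','w2')
st=ctrl.get_state(); print(st['clock'],st['position'],st['tool_rot'],st['joint_pos'])
print('pred knobA',proj(c,[.5333,-.0067,.175]),'hub',proj(c,[.593,.0735,.064]),'bluetab top',proj(c,[.593+.11*np.cos(np.radians(188.4)),.0735+.11*np.sin(np.radians(188.4)),.117]),'pin',proj(c,[.7127,.0807,.097]))
E
```

```text
2.075 [ 0.53458806 -0.00561947  0.23071271] [ 9.48614363e-01 -3.16433791e-01 -5.57888659e-04  3.67730469e-04] [-3.17942019e-02  2.57168479e-01  1.65571891e+00 -4.08993502e-04
  1.22998486e+00  6.12278364e-01]
pred knobA [[317.95912857 277.25756841]] hub [[317.80325538  93.61711858]] bluetab top [[201.25968624 213.63620872]] pin [[469.62085955 -46.32447506]]
```

View pics/w2.png

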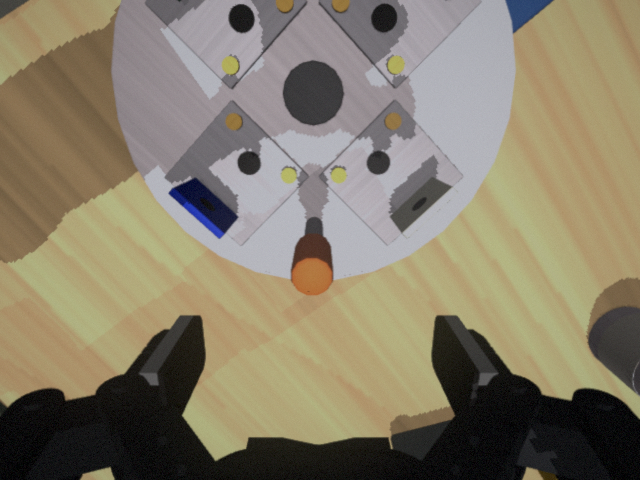

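Wrist view: knob A at (312,276), about 2 mm left of the jaw centre (column 318), and the hub at (313,93). That puts the axis at about (0.591, 0.075). Next I descend and grip.

Call:
jog_arm --motion '[{"rx":0,"ry":0,"rz":0,"tx":-3,"ty":0,"tz":-10,"fingers":0},{"rx":0,"ry":0,"rz":0,"tx":0,"ty":0,"tz":-20,"fingers":0},{"rx":0,"ry":0,"rz":0,"tx":0,"ty":0,"tz":-20,"fingers":0},{"rx":0,"ry":0,"rz":0,"tx":0,"ty":0,"tz":-20,"fingers":0},{"rx":0,"ry":0,"rz":0,"tx":0,"ty":0,"tz":-15,"fingers":0},{"rx":0,"ry":0,"rz":0,"tx":0,"ty":0,"tz":-10,"fingers":0},{"rx":0,"ry":0,"rz":0,"tx":0,"ty":0,"tz":0,"fingers":255},{"rx":0,"ry":0,"rz":0,"tx":0,"ty":0,"tz":0,"fingers":255},{"rx":0,"ry":0,"rz":0,"tx":0,"ty":0,"tz":0,"fingers":255},{"rx":0,"ry":0,"rz":0,"tx":0,"ty":0,"tz":0,"fingers":255},{"rx":0,"ry":0,"rz":0,"tx":0,"ty":0,"tz":0,"fingers":255},{"rx":0,"ry":0,"rz":0,"tx":0,"ty":0,"tz":0,"fingers":255}]' --newtons 20

```text
clock: 3.58
position: [0.532, -0.0066, 0.137]
tool_rot: [0.948, -0.317, 0.001, -0.0]
wrist_force: [0.8, -0.8, 4.2]
opening: 0.0233
```

```bash
python3 - <<'E'
from h import *
st=ctrl.get_state(); p=st['position'];print(st['clock'],p,st['wrist_force'],st['opening'])
ax=np.array([.591,.075]); d=p[:2]-ax; a0=np.degrees(np.arctan2(d[1],d[0]))%360; r=np.linalg.norm(d); print(a0,r)
n=25; da=(360+48-a0)/n; print(da)
for k in range(n):
    f=lambda a:r*np.array([np.cos(np.radians(a)),np.sin(np.radians(a))])
    print(k,(1e3*(f(a0+da*(k+1))-f(a0+da*k))).round(1))
E
```

```text
3.575 [ 0.53203103 -0.00661706  0.13695076] [ 0.81835692 -0.78678676  4.22880801] 0.02331106384150606
234.15158960085472 0.1006910343726388
6.953936415965811
0 [10.3 -6.5]
1 [11.  -5.2]
2 [11.6 -3.9]
3 [12.  -2.4]
4 [12.2 -1. ]
5 [12.2  0.5]
6 [12.1  2. ]
7 [11.7  3.4]
8 [11.2  4.8]
9 [10.6  6.1]
10 [9.7 7.4]
11 [8.8 8.5]
12 [7.7 9.5]
13 [ 6.5 10.4]
14 [ 5.2 11.1]
15 [ 3.8 11.6]
16 [ 2.4 12. ]
17 [ 0.9 12.2]
18 [-0.6 12.2]
19 [-2.1 12. ]
20 [-3.5 11.7]
21 [-4.9 11.2]
22 [-6.2 10.5]
23 [-7.4  9.7]
24 [-8.6  8.7]
```

Knob gripped: opening 23.3 mm, radius 100.7 mm, both as expected. Now I turn the deck.

Call:
jog_arm --motion '[{"rx":0,"ry":0,"rz":6.95,"tx":10.3,"ty":-6.5,"tz":0,"fingers":255},{"rx":0,"ry":0,"rz":6.95,"tx":11.0,"ty":-5.2,"tz":0,"fingers":255},{"rx":0,"ry":0,"rz":6.95,"tx":11.6,"ty":-3.9,"tz":0,"fingers":255},{"rx":0,"ry":0,"rz":6.95,"tx":12.0,"ty":-2.4,"tz":0,"fingers":255},{"rx":0,"ry":0,"rz":6.95,"tx":12.2,"ty":-1.0,"tz":0,"fingers":255},{"rx":0,"ry":0,"rz":6.95,"tx":12.2,"ty":0.5,"tz":0,"fingers":255},{"rx":0,"ry":0,"rz":6.95,"tx":12.1,"ty":2.0,"tz":0,"fingers":255},{"rx":0,"ry":0,"rz":6.95,"tx":11.7,"ty":3.4,"tz":0,"fingers":255},{"rx":0,"ry":0,"rz":6.95,"tx":11.2,"ty":4.8,"tz":0,"fingers":255},{"rx":0,"ry":0,"rz":6.95,"tx":10.6,"ty":6.1,"tz":0,"fingers":255},{"rx":0,"ry":0,"rz":6.95,"tx":9.7,"ty":7.4,"tz":0,"fingers":255},{"rx":0,"ry":0,"rz":6.95,"tx":8.8,"ty":8.5,"tz":0,"fingers":255},{"rx":0,"ry":0,"rz":0,"tx":0,"ty":0,"tz":0,"fingers":255}]' --newtons 20

```text
clock: 5.2
position: [0.6643, 0.0083, 0.1369]
tool_rot: [0.919, 0.394, -0.0, -0.001]
wrist_force: [-4.3, 0.6, 6.3]
opening: 0.0234
```

Call:
jog_arm --motion '[{"rx":0,"ry":0,"rz":6.95,"tx":7.7,"ty":9.5,"tz":0,"fingers":255},{"rx":0,"ry":0,"rz":6.95,"tx":6.5,"ty":10.4,"tz":0,"fingers":255},{"rx":0,"ry":0,"rz":6.95,"tx":5.2,"ty":11.1,"tz":0,"fingers":255},{"rx":0,"ry":0,"rz":6.95,"tx":3.8,"ty":11.6,"tz":0,"fingers":255},{"rx":0,"ry":0,"rz":6.95,"tx":2.4,"ty":12.0,"tz":0,"fingers":255},{"rx":0,"ry":0,"rz":6.95,"tx":0.9,"ty":12.2,"tz":0,"fingers":255},{"rx":0,"ry":0,"rz":6.95,"tx":-0.6,"ty":12.2,"tz":0,"fingers":255},{"rx":0,"ry":0,"rz":6.95,"tx":-2.1,"ty":12.0,"tz":0,"fingers":255},{"rx":0,"ry":0,"rz":6.95,"tx":-3.5,"ty":11.7,"tz":0,"fingers":255},{"rx":0,"ry":0,"rz":6.95,"tx":-4.9,"ty":11.2,"tz":0,"fingers":255},{"rx":0,"ry":0,"rz":6.95,"tx":-6.2,"ty":10.5,"tz":0,"fingers":255},{"rx":0,"ry":0,"rz":6.95,"tx":-7.4,"ty":9.7,"tz":0,"fingers":255},{"rx":0,"ry":0,"rz":6.95,"tx":-8.6,"ty":8.7,"tz":0,"fingers":255},{"rx":0,"ry":0,"rz":0,"tx":0,"ty":0,"tz":0,"fingers":255},{"rx":0,"ry":0,"rz":0,"tx":0,"ty":0,"tz":0,"fingers":255}]' --newtons 20

```text
clock: 7.08
position: [0.6565, 0.1485, 0.1368]
tool_rot: [0.369, 0.93, -0.002, -0.001]
wrist_force: [-4.8, -3.9, 6.2]
opening: 0.0237
```

```bash
python3 - <<'E'
from h import *
st=ctrl.get_state(); print(st['clock'],st['position'],st['wrist_force'],st['ft_torque'],st['joint_pos'])
p=st['position'][:2]-[.591,.075]; print(np.degrees(np.arctan2(p[1],p[0])),np.linalg.norm(p))
snap('scene','s1'); im=cv2.imread('pics/s1.png')[190:320,290:470]
cv2.imwrite('pics/s1c.png',cv2.convertScaleAbs(cv2.resize(im,None,fx=4.4,fy=4.4,interpolation=cv2.INTER_CUBIC),alpha=1.5))
E
```

```text
7.075 [0.65650178 0.14854093 0.13677606] [-4.79203938 -3.92628588  6.16913952] [-0.7429396   0.70478806  0.04777609] [ 2.06361466e-01  5.39086931e-01  1.45184616e+00 -2.15658634e-03
  1.15458582e+00 -2.17915560e+00]
48.30903679504522 0.0984822420907276
```

View pics/s1c.png

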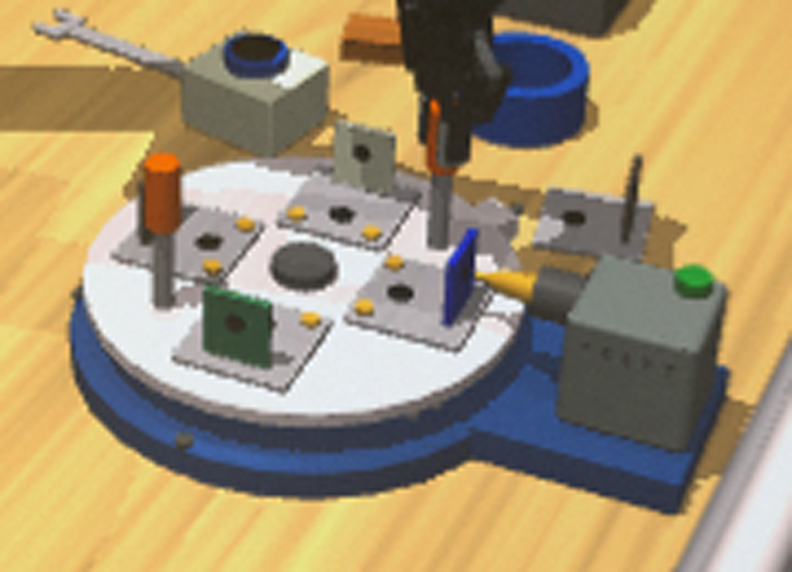

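The blue tab at (460,278) in the crop faces the pin tip at (480,278). I'll open the fingers, let the detent draw it in, and rise.

Call:
jog_arm --motion '[{"rx":0,"ry":0,"rz":0,"tx":0,"ty":0,"tz":0,"fingers":0},{"rx":0,"ry":0,"rz":0,"tx":0,"ty":0,"tz":0,"fingers":0},{"rx":0,"ry":0,"rz":0,"tx":0,"ty":0,"tz":0,"fingers":0},{"rx":0,"ry":0,"rz":0,"tx":0,"ty":0,"tz":0,"fingers":0},{"rx":0,"ry":0,"rz":0,"tx":0,"ty":0,"tz":0,"fingers":0},{"rx":0,"ry":0,"rz":0,"tx":0,"ty":0,"tz":15,"fingers":0},{"rx":0,"ry":0,"rz":0,"tx":0,"ty":0,"tz":25,"fingers":0},{"rx":0,"ry":0,"rz":0,"tx":0,"ty":0,"tz":30,"fingers":0},{"rx":0,"ry":0,"rz":0,"tx":0,"ty":0,"tz":30,"fingers":0},{"rx":0,"ry":0,"rz":0,"tx":0,"ty":0,"tz":0,"fingers":0}]'

```text
clock: 8.38
position: [0.6596, 0.1503, 0.2406]
tool_rot: [0.369, 0.93, 0.002, 0.003]
wrist_force: [-0.3, -0.6, 0.3]
opening: 0.0853
```

```bash
python3 - <<'E'
from h import *
st=ctrl.get_state(); print(st['clock'],st['position'],st['wrist_force'])
snap('wrist','w3')
E
```

```text
8.375 [0.6596075  0.15027939 0.24060091] [-0.28281397 -0.63273135  0.31532535]
```

View pics/w3.png

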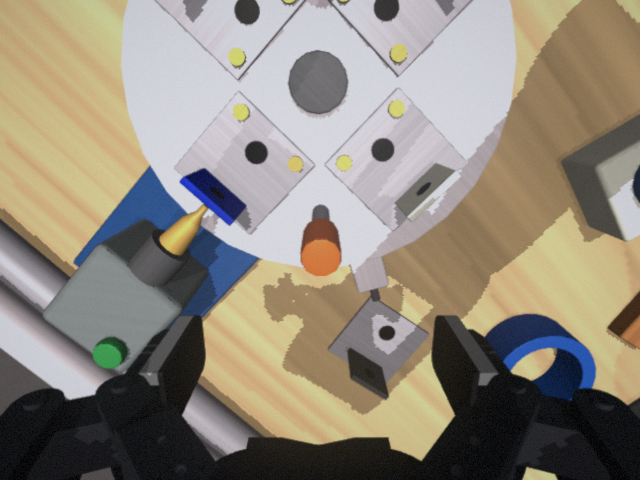

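Wrist view: blue tab face at (213,196), pin tip at (207,207), hub at (318,82), plate hole at (256,152), knob at (321,262). I'll check the angles numerically and plan the isolator.

```bash
python3 - <<'E'
from h import *
c=load('w3')
hub=atz(c,(318,82),.066);ang=lambda p:np.degrees(np.arctan2(p[1]-hub[1],p[0]-hub[0]))
print('hub',hub)
for n,uv,z in(('hole',(256,152),.067),('hole white',(382.5,150),.067),('pin',(206.5,207),.097),('tabtop',(214,197),.100),('pinbase',(166,247),.097),('knob',(321,261),.175)):
    p=atz(c,uv,z); print(n,p.round(4),round(ang(p),2),np.linalg.norm((p-hub)[:2]).round(4))
# isolator
t,s=load('top0'),load('scene0')
from scipy.optimize import least_squares
B=lambda x,y:(440+(x-380)/4.286,230+y/4.286)
def P(v,q):
    x,y,a=v; cs,sn=np.cos(a),np.sin(a); return [x+cs*q[0]-sn*q[1],y+sn*q[0]+cs*q[1],q[2]]
L=[((-.0366,0,.1157),B(535,213),(234.3,297)),((-.0366,.022,.1157),B(496,200),None),((-.0366,-.022,.1157),B(574,227),None),
 ((.045,.04,.055),B(475,70),None),((.045,-.04,.055),B(602,118),None),((-.045,-.04,.055),B(556,263),None)]
def res(v):
    r=[]
    for q,a,b in L:
        r+=list(proj(t,P(v,q))[0]-a)
        if b: r+=list(proj(s,P(v,q))[0]-b)
    return np.array(r)
f=least_squares(res,[.46,-.32,-.33],loss='soft_l1'); print(f.x,np.degrees(f.x[2]),res(f.x).round(1)); print('tip off',P(f.x,L[0][0]),'on',P(f.x,(.0366,0,.1157)))
E
```

```text
hub [0.58932744 0.07524641 0.066     ]
hole [0.6597 0.0791 0.067 ] 3.13 0.0704
hole white [0.5867 0.1458 0.067 ] 92.16 0.0706
pin [0.7099 0.083  0.097 ] 3.68 0.1208
tabtop [0.6993 0.0819 0.1   ] 3.48 0.1101
pinbase [0.7558 0.0825 0.097 ] 2.49 0.1667
knob [0.6579 0.1508 0.175 ] 47.79 0.102
[ 0.46726148 -0.32580548 -0.33097897] -18.96369794035675 [-0.7  0.4 -0.3  0.5 -0.8  0.1 -0.6  0.5 -0.3 -1.4  1.6 -1.2  1.5  0.7]
tip off [np.float64(0.4326479538326134), np.float64(-0.31391161832743686), 0.1157] on [np.float64(0.5018749991408784), np.float64(-0.3376993504153729), 0.1157]
```

The deck is within about 1° of the pin and settled in the detent. Isolator: centre (0.467, -0.326), yaw -19°. I'm moving to a point about 80 mm behind its hinge on the off side, with the fingers shut.

Call:
jog_arm --motion '[{"rx":0,"ry":0,"rz":-5.05,"tx":-20.6,"ty":-34.6,"tz":0,"fingers":255},{"rx":0,"ry":0,"rz":-5.05,"tx":-20.6,"ty":-34.6,"tz":0,"fingers":255},{"rx":0,"ry":0,"rz":-5.05,"tx":-20.6,"ty":-34.6,"tz":0,"fingers":255},{"rx":0,"ry":0,"rz":-5.05,"tx":-20.6,"ty":-34.6,"tz":0,"fingers":255},{"rx":0,"ry":0,"rz":-5.05,"tx":-20.6,"ty":-34.6,"tz":0,"fingers":255},{"rx":0,"ry":0,"rz":-5.05,"tx":-20.6,"ty":-34.6,"tz":0,"fingers":255},{"rx":0,"ry":0,"rz":-5.05,"tx":-20.6,"ty":-34.6,"tz":0,"fingers":255},{"rx":0,"ry":0,"rz":-5.05,"tx":-20.6,"ty":-34.6,"tz":0,"fingers":255},{"rx":0,"ry":0,"rz":-5.05,"tx":-20.6,"ty":-34.6,"tz":0,"fingers":255},{"rx":0,"ry":0,"rz":-5.05,"tx":-20.6,"ty":-34.6,"tz":0,"fingers":255},{"rx":0,"ry":0,"rz":-5.05,"tx":-20.6,"ty":-34.6,"tz":0,"fingers":255},{"rx":0,"ry":0,"rz":-5.05,"tx":-20.6,"ty":-34.6,"tz":0,"fingers":255},{"rx":0,"ry":0,"rz":-5.05,"tx":-20.6,"ty":-34.6,"tz":0,"fingers":255},{"rx":0,"ry":0,"rz":0,"tx":0,"ty":0,"tz":0,"fingers":255}]'

```text
clock: 10.18
position: [0.3886, -0.3011, 0.2353]
tool_rot: [0.815, 0.58, -0.0, -0.001]
wrist_force: [-0.0, 0.5, 0.6]
opening: -0.0001
```

```bash
python3 - <<'E'
from h import *
st=ctrl.get_state(); print(st['clock'],st['position'],st['tool_rot'],st['joint_pos'])
c=snap('wrist','w4'); print('bar',proj(c,[.4326,-.3139,.1157]),'TCP',proj(c,st['position']))
E
```

```text
10.175 [ 0.38863857 -0.30108894  0.2353161 ] [ 8.14802433e-01  5.79737691e-01 -4.14432520e-04 -1.01629310e-03] [-6.82367501e-01  1.86594499e-01  1.73825536e+00 -2.73384608e-04
  1.21892285e+00 -1.91908730e+00]
bar [[320.31454149 297.91049818]] TCP [[316.76465493 320.60832179]]
```

View pics/w4.png

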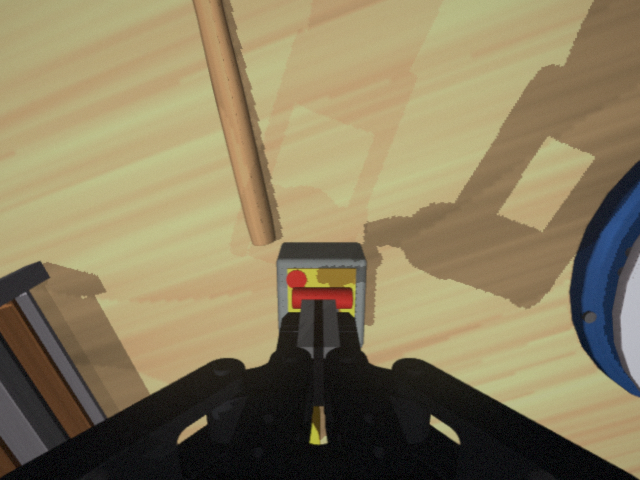

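The wrist view shows the bar at (322,298), against (320,298) predicted, with the shut fingers centred on it. I descend, push 80 mm along the box's +x, back off and rise.

Call:
jog_arm --motion '[{"rx":0,"ry":0,"rz":0,"tx":0,"ty":0,"tz":-35,"fingers":255},{"rx":0,"ry":0,"rz":0,"tx":0,"ty":0,"tz":-40,"fingers":255},{"rx":0,"ry":0,"rz":0,"tx":0,"ty":0,"tz":-40,"fingers":255},{"rx":0,"ry":0,"rz":0,"tx":0,"ty":0,"tz":-20,"fingers":255},{"rx":0,"ry":0,"rz":0,"tx":12.6,"ty":-4.3,"tz":0,"fingers":255},{"rx":0,"ry":0,"rz":0,"tx":12.6,"ty":-4.3,"tz":0,"fingers":255},{"rx":0,"ry":0,"rz":0,"tx":9.5,"ty":-3.3,"tz":0,"fingers":255},{"rx":0,"ry":0,"rz":0,"tx":9.5,"ty":-3.3,"tz":0,"fingers":255},{"rx":0,"ry":0,"rz":0,"tx":9.5,"ty":-3.3,"tz":0,"fingers":255},{"rx":0,"ry":0,"rz":0,"tx":9.5,"ty":-3.3,"tz":0,"fingers":255},{"rx":0,"ry":0,"rz":0,"tx":6.3,"ty":-2.2,"tz":0,"fingers":255},{"rx":0,"ry":0,"rz":0,"tx":6.2,"ty":-2.1,"tz":0,"fingers":255},{"rx":0,"ry":0,"rz":0,"tx":0,"ty":0,"tz":0,"fingers":255}]'

```text
clock: 11.85
position: [0.4664, -0.3261, 0.1013]
tool_rot: [0.814, 0.581, 0.0, 0.0]
wrist_force: [0.1, 0.5, 0.6]
opening: 0.0002
```

Call:
jog_arm --motion '[{"rx":0,"ry":0,"rz":0,"tx":-19,"ty":6.5,"tz":0,"fingers":255},{"rx":0,"ry":0,"rz":0,"tx":-28.5,"ty":9.8,"tz":0,"fingers":255},{"rx":0,"ry":0,"rz":0,"tx":-28.5,"ty":9.8,"tz":20,"fingers":255},{"rx":0,"ry":0,"rz":0,"tx":0,"ty":0,"tz":50,"fingers":255},{"rx":0,"ry":0,"rz":0,"tx":0,"ty":0,"tz":50,"fingers":255},{"rx":0,"ry":0,"rz":0,"tx":0,"ty":0,"tz":0,"fingers":255},{"rx":0,"ry":0,"rz":0,"tx":0,"ty":0,"tz":0,"fingers":255}]'

```text
clock: 12.72
position: [0.3893, -0.2994, 0.2208]
tool_rot: [0.814, 0.581, -0.0, -0.001]
wrist_force: [0.0, 1.1, -0.8]
opening: -0.0001
```

```bash
python3 - <<'E'
from h import *
st=ctrl.get_state(); print(st['clock'],st['position'],st['wrist_force'])
snap('scene','s2'); im=cv2.imread('pics/s2.png')[185:395,200:470]
cv2.imwrite('pics/s2c.png',cv2.convertScaleAbs(cv2.resize(im,None,fx=2.8,fy=2.8,interpolation=cv2.INTER_CUBIC),alpha=1.5))
E
```

```text
12.725 [ 0.38932986 -0.29938073  0.22075888] [ 0.04950865  1.13384974 -0.84094719]
```

View pics/s2c.png

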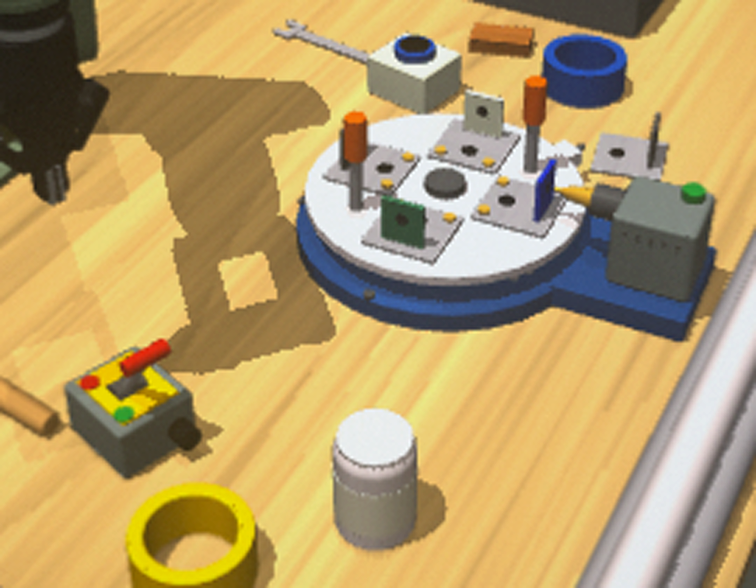

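The red bar is now at (145,357) in the crop, i.e. scene pixel (251.8,312.5). The blue tab is still at the pin and the loose things look undisturbed. A numeric check follows, then hand-in.

```bash
python3 - <<'E'
from h import *
c=load('s2'); o=np.array([.4673,-.3258]); d=np.array([.946,-.325])
for a in(0,.55,.8,.95,1.1):
    q=a-.55; print(a,proj(c,[*(o+d*.07*np.sin(q)),.056+.07*np.cos(q)]))
f=lambda x,y:(200+x/2.8,185+y/2.8)
hub=atz(c,f(445,184),.066)
for n,uv,z in(('knobA',f(535,81),.175),('knobB',f(355,118),.175),('hole',f(507,200),.067)):
    p=atz(c,uv,z); print(n,np.degrees(np.arctan2(*(p-hub)[1::-1])))
E
```

```text
0 [[234.00807183 297.46960593]]
0.55 [[242.0398225  301.44661141]]
0.8 [[246.26075877 305.61625392]]
0.95 [[248.7969457  308.69850809]]
1.1 [[251.25731261 312.12895801]]
knobA 46.17895250803858
knobB -129.70397278481622
hole 2.1936317867631825
```

```bash
python3 -c "
from h import *
print(sign_off())"
```

```text
the job is handed in; nothing more can be done
None
```

I turned the table until the blue tab faced the pin, then threw the isolator fully on, and handed the job in. The hand-in gives no verdict.

- **Turning the table:** I gripped knob A and turned the deck about 174° counter-clockwise. I then let go so the detent could settle it, and only after that pushed the toggle over with the shut fingers.
- **Table position:** The wrist view before the throw put the deck within about 1° of the pin. The last scene view gave the knob line at about 48.2°, against about 48.1° wanted. Single points in that view scattered by about ±2°.
- **Isolator:** The red bar's position in the picture matched the 1.10 rad (fully on) prediction to less than a pixel.
- **Robot and bench:** The fingers are clear of everything with no contact force, at about 12.7 s on the clock. In the final crop the loose things looked unmoved; I did not measure them, and most of the hammer and wrench lay outside it.

One move call was refused early on because its rows left out some keys. I sent it again in full, and nothing had moved in between.

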